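# Clip the small tray onto the rail stand

### The job

Clip the loose white tray onto the two bars of the sloping stand, on the free part beside the tray that is already fitted: hook its lip behind the upper bar first, then tilt it down until its foot clip snaps home behind the lower bar, so that it lies flat on both bars like its neighbour. Do it gently, by feel and without forcing anything, leave the mug and the tin alone, and let go of the tray.

Things in the scene. Friction and masses are not known exactly. Their poses are not given: they have to be found in the camera images.
- tray: loose white plastic tray, 0.1 to 0.19 kg, lying open side up. Origin on the worktop under it; x to its hook end, y across, z up. Own frame, mm: plate x -62..51, y +-24, z 13.5..18.5; on it an open box x -28..30, 48 wide, walls 3.5 thick, top z 50.5. Grip the box across its 48 mm width, fingertips above z 17 (lower ones would strike the bars). Hook under the +x end, clip under the -x end.
- tray_hook (a point): point in the tray's hook slot, tray (42, 0, 9.5) mm: the upper bar's axis when the hook is fully home and the plate rests on the bar. The slot lies under the plate, 10.5 mm high, open towards tray -x, between the plate, an end wall (x 46..51) and a lip below it (x 36..46, z 0..3)
- tray_foot (a point): middle of the flat ribbed thumb pad on top of the tray's foot end, tray (-46, 0, 18.5) mm; pad 34 mm long (tray x -62..-28) and 48 wide. Press here, towards the tray's -z, to snap the clip
- foot_clip (a joint): travel of the sprung grey clip under the tray's foot, m: 0 at rest, to 0.005 pushed out (tray -x). Its round nose (radius 3 mm, centre at tray (-46.5, 0, 3.9) mm) rides over the lower bar, opening about 2.5 mm, then springs back to under 1 mm behind it. Takes roughly 6 to 11 N on the thumb pad
- stand: fixed wooden stand. Origin: centre of its foot's underside (foot 150 x 260 x 12 mm); x up the slope, y along the bars, z up. A panel at 30 degrees, rising to +x, bears two 8 mm steel bars along y (-125..125 mm), 84 mm apart, axes 20 mm off the panel. A like tray is fitted at y 61..109 mm; put the loose one at y -110..50 (its middle), x up the slope. Forces on the stand never over 30 N
- upper_bar (a point): nominal axis of the upper bar at the middle of its free part, stand (36.4, -40, 136) mm. The panel with both bars is height-adjustable and was locked up to 5 mm above or below this; that is not measured: find it by touch. Tray level, lip beyond the bar, lower it until the plate rests on the bar, draw it along stand -x until the end wall meets the bar, then turn it about the bar, foot down
- lower_bar (a point): nominal axis of the lower bar below the other point, stand (-36.4, -40, 94) mm, with the same unknown height offset as the upper bar; the clip snaps behind it from its downhill side
- mug: white mug, 94 mm high, left of the stand at the back; origin under its middle. Leave alone
- tin: small food tin, 57 mm across, 72 mm high, left of the stand at the back; origin under its middle. Leave alone
Not all that is in view belongs to the job. What is shaped like the tray but red or yellow is not meant.

How it is judged:
By the outcome, as a careful person would: the job done as asked, in the order asked, and still so for the second after the job is handed in, with the robot touching nothing.
It also fails if it takes over 61 s, if anything falls off the work surface, if the arm or the gripper's body presses on something with over 40 N, if the wrist force passes 120 N, or if a joint passes its speed limit or range.

### The arm

A 6-joint arm with a two-finger parallel gripper is mounted at the origin on a cart in front of the work surface, level with it; the furniture and walls round the work are solid. World frame = base frame: x ahead of the robot, y to its left, z up, the work surface at z = 0. Lengths are in m, angles in degrees, forces in N, time in s.
With the tool pointing down it reaches from about 0.325 to 0.9 m from the base axis. Payload 6.1 kg.
Tool frame: the origin (TCP) lies at the very end of the fingers, on their centre line; the grasp point (between the pads) lies 19 mm behind it; z points along the fingers, y is the line along which they close (so a half turn about z gives the same grasp; the last joint's range is limited). The gripper opens to 87 mm and grips with 3 to 60 N. Pads are 19 mm wide; open, the fingers measure 117 mm over their backs; the gripper's body (75 mm by 190 mm) begins 51 mm behind the grasp point.
Start: joints at [-76.381, 12.628, 87.462, -0, 79.91, -7.225], TCP at [0.222, -0.584, 0.223] pointing down, gripper open.
Joint ranges: [-170.65, 170.65], [-52.31, 119.04], [5.05, 147.46], [-71.25, 251.25], [11.57, 151.72], [-153.62, 153.62]. Speed limits (degrees/s): [147.25, 147.25, 172.46, 180, 180, 180].

### API

Orientations are given as a 3x3 rotation matrix whose columns are the frame's x, y, z axes.
In Python, from station import * gives the robot as it stands.
- The arm moves only by the shell command python3 -m inch 'ROWS' [OPENING] [FORCE]. ROWS is a JSON list of rows, 1 to 5 of them, each of 4 numbers: dx, dy, dz in m, then a turn about the tool's z in degrees; each row is the pose to reach, as a shift and turn from the pose commanded when the command began, along the tool's axes at that moment; what a row does not reach only later rows make up. A row lasts 1/12 s, in which the tool goes at most 0.0417 m and 7.16 degrees, less where a joint would pass 70% of its speed; a pose out of reach is approached as far as the arm can. OPENING is the finger opening in m, set as the command begins (- or left out keeps the last). The fingers move at their own pace and stop on an object; FORCE is the grip in N (left out, the last holds). Time passes only in rows, so rows that do not move let the fingers close. It prints the time, the measured TCP pose, the force, the opening and the grip force at its end. Input that does not fit is refused with a message, and nothing moves.
- get_obs(): the state, without advancing time (a new reading comes with each control period).
- get_image(name): name is "side" or "top"; returns a dict with "frame" (384x512x3 uint8, red, green, blue), "camera_matrix" (3x3 intrinsics, pixels), "R" (3x3) and "t" (3): a world point X has camera coordinates R X + t. Camera axes: x right, y down, z forward; pixel columns grow to the right and rows downward; lengths in m; the calibration is good to about 2 mm. A picture is of the moment at which its call begins. There is no depth.
- sign_off(): hands the job in; it is judged then, once.
Trained networks look in the newest picture that a camera, given by its name, has taken for a name from the list of things; names that differ only in an ending like _2 or _b are one class to them, and where a whole thing is asked for, a point or a joint stands for the part that bears it (a point fixed in the world has none). Each returns a list of dicts, best first, with "p" (0 to 1); they miss things now and then, are a little off and sometimes report something else, mostly with a low value. They report only what shows in the picture. A call takes as long as a camera call. They do not tell look-alikes from the thing itself.
- outline_of(camera, thing): "pixels" (384x512 bool, what is visible of it) and "box" ([left, top, width, height] in pixels, round what is visible of it).
The state is a dict: "t": time; "qpos": joint angles; "dq": joint speeds; "effort": joint torques, N m; "tool_pos": TCP position; "tcp_rot": TCP orientation; "ft_force": force on the tool from outside, world axes, zero at the start; "moment": the same for the moment, N m; "grip_width": finger opening in m; "grip_force": force on a finger pad.
Only numpy, scipy, OpenCV 4.12 (cv2) and the standard library are available. Lean on these libraries where they do the work, as an engineer would, in place of code of your own. Each camera call takes 0.05 s, during which the arm holds its last target. There are 200 camera calls.

## Working session

There is one attempt and no reset: what is moved stays moved. The work goes in short steps, Python scripts to look and compute and a shell command to move; the robot and the scene stay as the last step left them, time stands still between calls to the robot, and variables do not carry over. Pictures are saved under pics/ and viewed, at most 10 in all, crops included, and the job is handed in when it is done.

```bash
ls; mkdir -p pics
python3 - <<'E'
from station import *
import cv2,numpy as np
for n in("side","top"):
    im=get_image(n);cv2.imwrite(f"pics/{n}0.png",im["frame"][:,:,::-1])
    print(n,im["camera_matrix"].tolist(),im["R"].round(4).tolist(),im["t"].round(4).tolist())
    for th in("tray","stand","mug","tin"):
        print(th,[(round(d["p"],2),d["box"]) for d in outline_of(n,th)])
o=get_obs();print(o["t"],o["tool_pos"],o["tcp_rot"],o["ft_force"],o["grip_width"])
E
```

```text
pics
side [[449.4298504602116, 0.0, 258.1284820595769], [0.0, 449.4298504602116, 198.93551611918753], [0.0, 0.0, 1.0]] [[-0.4355, -0.9001, 0.0065], [-0.6839, 0.3262, -0.6526], [0.5854, -0.2887, -0.7576]] [0.3487, 0.3748, 0.8346]
tray [(0.97, [171.0, 229.4, 32.4, 51.5]), (0.84, [222.5, 259.4, 58.3, 40.5])]
stand [(0.56, [247.4, 135.3, 121.0, 114.3])]
mug [(0.93, [128.9, 172.0, 45.3, 48.8])]
tin [(0.9, [194.5, 175.2, 21.5, 32.1])]
top [[357.7479557368717, 0.0, 254.30730850560826], [0.0, 357.7479557368717, 193.5931307766629], [0.0, 0.0, 1.0]] [[-0.0233, -0.999, -0.0376], [-0.9845, 0.0295, -0.173], [0.1739, 0.033, -0.9842]] [0.1492, 0.5099, 0.9927]
tray [(0.89, [181.6, 185.5, 19.5, 36.1]), (0.89, [203.1, 225.0, 42.5, 36.7]), (0.61, [329.3, 232.2, 30.7, 43.9])]
stand [(0.7, [254.0, 155.6, 96.8, 67.0])]
mug [(0.73, [181.7, 185.5, 23.1, 37.7]), (0.68, [162.4, 121.2, 35.3, 42.3])]
tin [(0.72, [216.1, 135.2, 21.0, 26.7])]
0.5 [ 0.22237359 -0.58409003  0.22251418] [[ 9.34561232e-01  3.55802339e-01 -1.15009017e-05]
 [ 3.55802339e-01 -9.34561231e-01  4.14270639e-05]
 [ 3.99154942e-06 -4.28081755e-05 -9.99999999e-01]] [ 0.37080156 -0.29243668  0.96118388] 0.0876103127796314
```

Run:
```python
import cv2,numpy as np
a=cv2.imread("pics/side0.png");b=cv2.imread("pics/top0.png")
x=cv2.resize(a[100:330,110:410],(800,600)[:2] and (782,600),interpolation=cv2.INTER_CUBIC);cv2.imwrite("pics/side0c.png",x)
y=cv2.resize(b[110:300,140:390],(789,600),interpolation=cv2.INTER_CUBIC);cv2.imwrite("pics/top0c.png",y)
```

```text
(no output)
```

View pics/side0c.png

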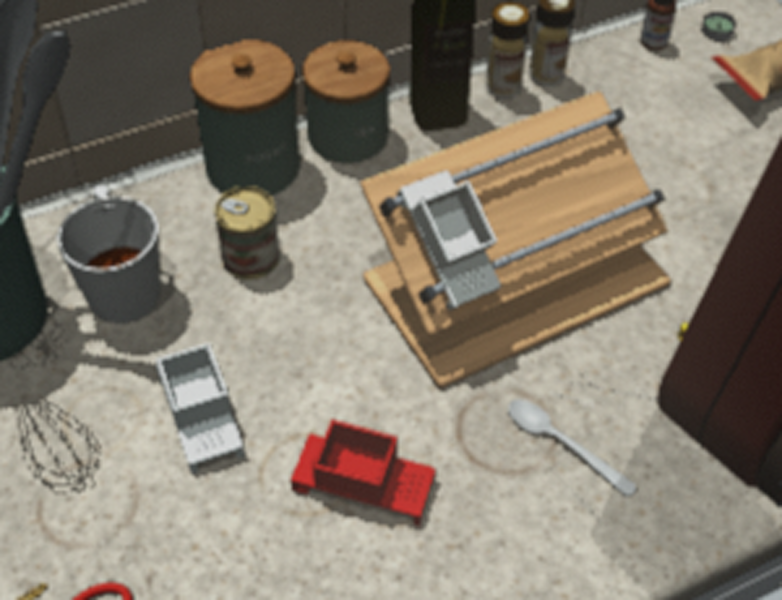

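View pics/top0c.png

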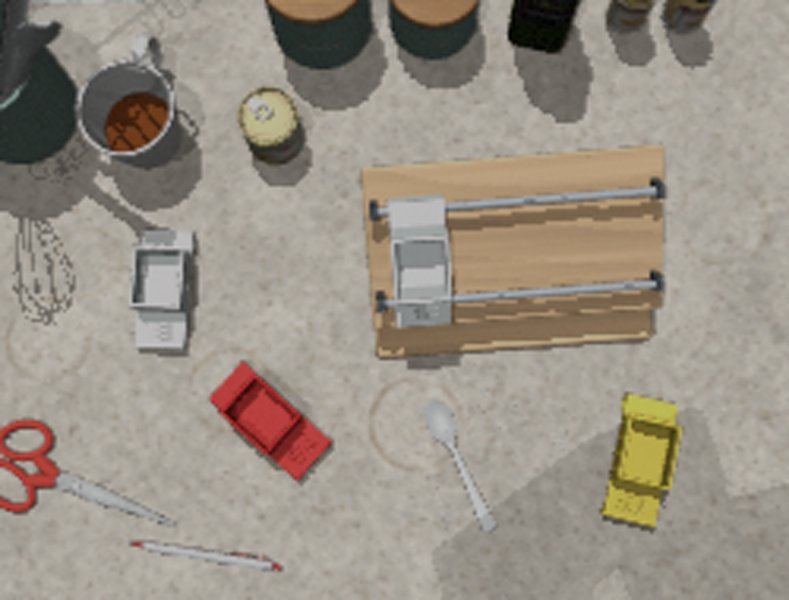

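Candidates: the white loose tray at top (190,203) / side (187,255), red at top (225,242), yellow at top (345,253), and the already fitted white tray at top (273,193). Only the one at top (190,203) is both white and loose. I'll confirm it in a crop and fit the poses.

```bash
cat > fit.py <<'E'
from station import *
import cv2,numpy as np
from scipy.optimize import least_squares,minimize
def proj(im,P):
    c=np.asarray(P)@im["R"].T+im["t"];p=c@im["camera_matrix"].T;return p[:,:2]/p[:,2:]
def pose(x,y,a,P):
    c,s=np.cos(a),np.sin(a);P=np.asarray(P,float);return np.c_[x+c*P[:,0]-s*P[:,1],y+s*P[:,0]+c*P[:,1],P[:,2]]
def box(x0,x1,y0,y1,z0,z1):return np.array([[x,y,z] for x in(x0,x1) for y in(y0,y1) for z in(z0,z1)])/1000
TRAY=[box(-62,51,-24,24,13.5,18.5),box(-28,30,-24,24,18.5,50.5),box(36,51,-24,24,0,13.5)]
def sil(im,x,y,a):
    m=np.zeros((384*4,512*4),np.uint8)
    for b in TRAY:cv2.fillConvexPoly(m,cv2.convexHull(((proj(im,pose(x,y,a,b))+.5)*4).astype(np.int32)),1)
    return cv2.resize(m*255,(512,384),interpolation=cv2.INTER_AREA)/255.
E
python3 - <<'E'
from fit import *
S,T=get_image("side"),get_image("top")
t=lambda u,v:(u/3.156+140,v/3.156+110); s=lambda u,v:(u/2.607+110,v/2.607+100)
# stand
bars=np.array([[36.4,125,136],[36.4,-125,136],[-36.4,125,94],[-36.4,-125,94]])/1000
foot=np.array([[-75,130,0],[-75,-130,0]])/1000
bt=np.array([t(375,210),t(657,188),t(381,301),t(657,283),t(379,357),t(651,339)])
bs=np.array([s(388,206),s(617,117),s(428,295),s(658,198),s(443,383),s(669,284)])
def r(p):
    P=np.r_[pose(*p[:3],bars+[0,0,p[3]]),pose(*p[:3],foot)]
    return np.r_[proj(T,P)-bt,proj(S,P)-bs].ravel()
q=least_squares(r,[.6,-.1,0,0],loss="soft_l1");print("stand",q.x[:2],np.degrees(q.x[2]),"h",q.x[3]);print(q.fun.reshape(-1,2).round(1).tolist())
# tray
def pick(cam,u,v):
    return min(outline_of(cam,"tray"),key=lambda d:np.hypot(d["box"][0]+d["box"][2]/2-u,d["box"][1]+d["box"][3]/2-v))["pixels"]
ms,mt=pick("side",187,255),pick("top",190,203)
def c(p):
    f=0
    for im,m in((S,ms),(T,mt)):
        k=sil(im,*p);f+=1-np.minimum(k,m).sum()/np.maximum(k,m).sum()
    return f
best=None
for a in(-.2,0,.2):
    R_=minimize(c,[.52,.13,a],method="Nelder-Mead",options=dict(initial_simplex=np.array([[.52,.13,a],[.56,.13,a],[.52,.17,a],[.52,.13,a+.2]]),xatol=1e-4,fatol=1e-4,maxiter=300))
    print(R_.x,np.degrees(R_.x[2]),R_.fun)
    if best is None or R_.fun<best.fun:best=R_
f=T["frame"][:,:,::-1].copy()
cr=cv2.resize(f[175:235,160:230],(700,600),interpolation=cv2.INTER_CUBIC)
for b in TRAY:
    h=cv2.convexHull(proj(T,pose(*best.x,b)).astype(np.float32))
    cv2.polylines(cr,[((h+.5-[160,175])*10).astype(np.int32)],True,(0,0,255),1)
cv2.imwrite("pics/crop1.png",cr)
E
```

```text
stand [ 0.51526577 -0.00303374] 2.6776534186587924 h -0.006457324067119286
[[-1.5, -0.1], [2.3, -0.3], [-1.0, -0.0], [1.9, -1.1], [-0.5, -0.8], [0.4, -1.5], [-0.4, 1.1], [1.6, 0.0], [-0.4, 0.6], [0.9, -0.2], [-1.1, 2.4], [1.2, -0.1]]
[ 0.52  0.13 -0.2 ] -11.459155902616466 2.0
[0.52 0.13 0.  ] 0.0 2.0
[0.52 0.13 0.2 ] 11.459155902616466 2.0
```

View pics/crop1.png

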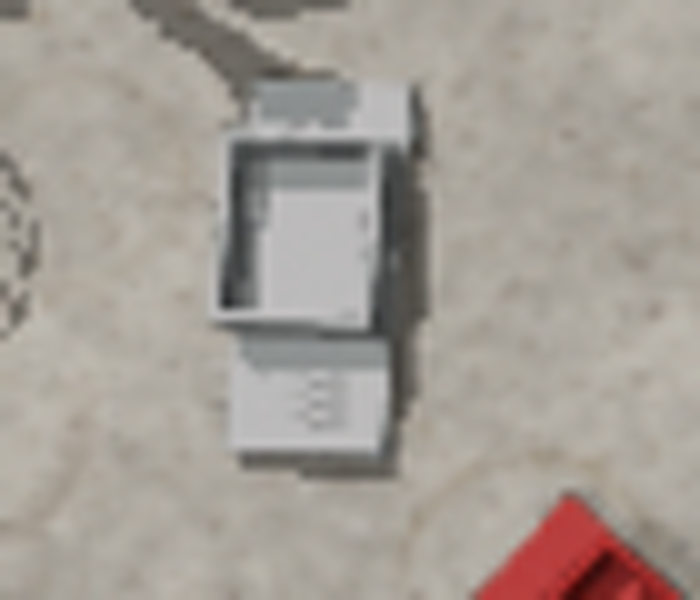

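The crop shows a white, loose tray at top (192,203). Its ribbed foot end is nearest the robot at about (191,216) and its hook end at about (193,185). The start guess for the fit was off, so I'll refit and also refine the bars.

Run:
```python
from fit import *
S,T=get_image("side"),get_image("top")
# back-project top pixel (190,203) at z=.03
im=T;d=im["R"].T@np.linalg.inv(im["camera_matrix"])@[190,203,1];C=-im["R"].T@im["t"];X=C+d*(.03-C[2])/d[2];print("guess",X)
def pick(cam,u,v):
    return min(outline_of(cam,"tray"),key=lambda d:np.hypot(d["box"][0]+d["box"][2]/2-u,d["box"][1]+d["box"][3]/2-v))["pixels"]
ms,mt=pick("side",187,255),pick("top",190,203)
def c(p,sets):
    f=0
    for im,m in sets:
        k=sil(im,*p);f+=1-np.minimum(k,m).sum()/np.maximum(k,m).sum()
    return f
for sets in([(S,ms),(T,mt)],[(T,mt)],[(S,ms)]):
  x0=np.array([X[0],X[1],0.]);R_=minimize(c,x0,args=(sets,),method="Nelder-Mead",options=dict(initial_simplex=[x0+[0,0,-.1],x0+[.02,0,0],x0+[0,.02,0],x0+[0,0,.2]],xatol=1e-4,fatol=1e-4))
  print(R_.x,np.degrees(R_.x[2]),R_.fun)
  if len(sets)==2:best=R_.x
# overlays incl. stand
P0=[.5153,-.0030,np.radians(2.68)]
bars=np.array([[36.4,125,136],[36.4,-125,136],[-36.4,125,94],[-36.4,-125,94]])/1000-[0,0,.0065]
FIT=box(-75,75,-130,130,0,12)
out=[]
for im,(x0,y0,w,h) in((T,(155,140,205,120)),(S,(160,125,220,165))):
    k=3.8 if im is T else 3.6
    cr=cv2.resize(im["frame"][y0:y0+h,x0:x0+w,::-1],None,fx=k,fy=k,interpolation=cv2.INTER_CUBIC)
    f=lambda P:((proj(im,P)+.5-[x0,y0])*k).astype(np.int32)
    for b in TRAY:cv2.polylines(cr,[cv2.convexHull(f(pose(*best,b)))],True,(0,0,255),1)
    cv2.polylines(cr,[cv2.convexHull(f(pose(*P0,FIT)))],True,(255,0,255),1)
    q=f(pose(*P0,bars));cv2.line(cr,q[0].tolist(),q[1].tolist(),(0,255,0),1);cv2.line(cr,q[2].tolist(),q[3].tolist(),(0,255,0),1)
    out.append(cr)
cv2.imwrite("pics/ov_t.png",out[0]);cv2.imwrite("pics/ov_s.png",out[1])
```

```text
guess [0.4942076  0.32742236 0.03      ]
[ 0.50838106  0.32515603 -0.07711076] -4.418120933175362 0.14000350017037644
[ 0.50716353  0.32515092 -0.07680203] -4.400431985763488 0.06639968698934384
[ 0.50865551  0.32536882 -0.09045667] -5.182785160797355 0.06636420352689398
```

View pics/ov_t.png

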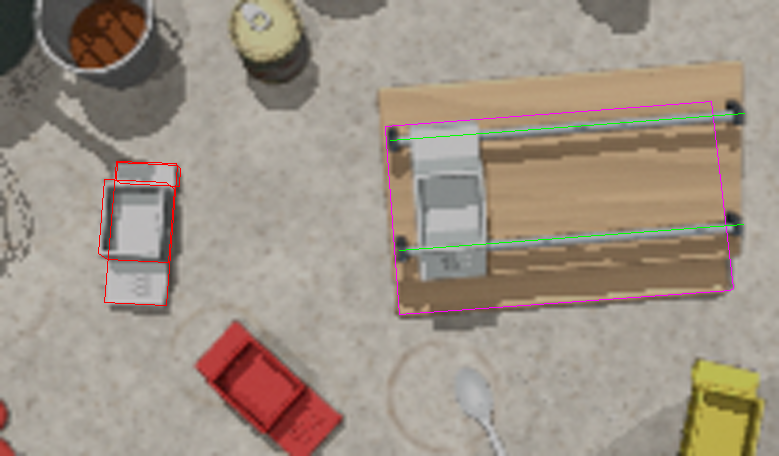

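View pics/ov_s.png

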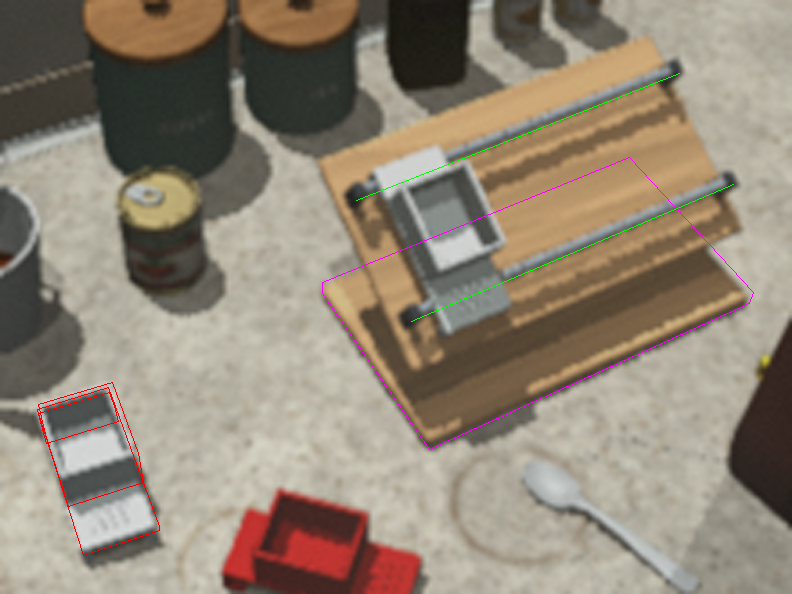

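The overlays show the tray fits well: top (190,203), side (187,255). The stand foot also fits, but the bars in the side view sit about 2 px above the model. I'll refine the stand from the grey bar pixels.

```bash
cat > stand.py <<'E'
from fit import *
S,T=get_image("side"),get_image("top")
p=np.array([.5153,-.0030,np.radians(2.68),-.0065])
ys=np.linspace(-.105,.04,12)
U=lambda p,k:pose(*p[:3],np.c_[np.full(12,(.0364,-.0364)[k]),ys,np.full(12,(.136,.094)[k]+p[3])])
def meas(p):
    out=[]
    for im in(T,S):
        hsv=cv2.cvtColor(im["frame"],cv2.COLOR_RGB2HSV).astype(float);sat=cv2.resize(hsv[:,:,1],None,fx=8,fy=8,interpolation=cv2.INTER_CUBIC)
        for k in(0,1):
            for u,v in proj(im,U(p,k)):
                vv=np.arange(v-6,v+6,.125);s=sat[np.clip(((vv+.5)*8).astype(int),0,3071),int((u+.5)*8)]
                w=np.clip(np.percentile(s,70)*.65-s,0,None);out.append((w*vv).sum()/w.sum() if w.sum()>0 else np.nan)
    return np.array(out)
m=meas(p)
ft=np.array([[-75,130,0],[-75,-130,0]])/1000
t=lambda u,v:(u/3.8+155-.5,v/3.8+140-.5); s=lambda u,v:(u/3.6+160-.5,v/3.6+125-.5)
ct=np.array([t(400,316),t(732,292)]);cs=np.array([s(429,448),s(745,303)])
def r(p):
    v=np.concatenate([proj(im,U(p,k))[:,1] for im in(T,S) for k in(0,1)])
    F=pose(*p[:3],ft);e=np.nan_to_num(v-m);return np.r_[e/3,(proj(T,F)-ct).ravel(),(proj(S,F)-cs).ravel()]
q=least_squares(r,p,loss="soft_l1",f_scale=.5)
print(q.x[:2],np.degrees(q.x[2]),q.x[3]);print((q.fun[:48]*3).round(1).reshape(4,12).tolist(),q.fun[48:].round(1))
E
python3 stand.py
```

```text
[ 0.5141506  -0.00335106] 2.5290282323371978 0.0005803266824027162
[[-0.2, -0.5, -0.4, -0.5, -0.7, -0.3, -0.5, -0.6, -0.4, -0.6, -0.4, -0.6], [-0.5, -0.4, -0.5, -0.7, -0.3, -0.5, -0.6, -0.4, -0.7, -0.6, -0.4, -0.5], [0.2, 0.2, 0.2, 0.2, 0.2, 0.1, 0.3, 0.2, 0.2, 0.1, 0.1, -3.2], [0.1, 0.1, 0.2, -0.1, 0.1, 0.1, 0.1, 0.2, 0.2, 0.4, 0.3, 0.2]] [-0.1 -0.1 -0.4  0.   0.4  0.6  1.8  0.6]
```

Stand: (0.514, -0.003), yaw 2.5°, h≈0.6 mm by vision. Tray: (0.508, 0.325), yaw -4.4°. Both are in reach and the sizes agree. Moving above the tray.

```bash
python3 -m inch '[[0.024, -0.032, 0, 0], [0.048, -0.062, 0, 0], [0.073, -0.092, 0, 0], [0.098, -0.124, 0, 0], [0.122, -0.155, 0, 0]]' .075 20
python3 -m inch '[[0.024, -0.031, 0, 0], [0.048, -0.062, 0, 0], [0.073, -0.092, 0, 0], [0.098, -0.124, 0, 0], [0.122, -0.155, 0, 0]]'
python3 -m inch '[[0.024, -0.031, 0, 0], [0.048, -0.062, 0, 0], [0.073, -0.092, 0, 0], [0.098, -0.124, 0, 0], [0.122, -0.155, 0, 0]]'
python3 -m inch '[[0.024, -0.031, 0, 0], [0.048, -0.062, 0, 0], [0.073, -0.092, 0, 0], [0.098, -0.124, 0, 0], [0.122, -0.155, 0, 0]]'
python3 -m inch '[[0.024, -0.031, 0, 6], [0.048, -0.062, 0, 12], [0.073, -0.092, 0, 18], [0.1, -0.124, 0, 25.2], [0.1, -0.124, 0, 25.2]]'
```

```text
t: 1.42
tool_pos: [0.2815, -0.394, 0.2224]
tcp_rot: [[0.935, 0.355, 0.0], [0.355, -0.935, 0.0], [0.0, -0.0, -1.0]]
ft_force: [0.7, -0.2, -0.1]
grip_width: 0.0756
grip_force: 0.0
t: 1.83
tool_pos: [0.3403, -0.2058, 0.2228]
tcp_rot: [[0.935, 0.355, 0.001], [0.355, -0.935, -0.001], [0.001, 0.001, -1.0]]
ft_force: [0.9, -0.4, -0.4]
grip_width: 0.0751
grip_force: 0.0
t: 2.25
tool_pos: [0.3993, -0.0173, 0.2231]
tcp_rot: [[0.935, 0.356, 0.002], [0.356, -0.935, -0.0], [0.001, 0.001, -1.0]]
ft_force: [1.8, 0.5, -0.0]
grip_width: 0.0748
grip_force: 0.0
t: 2.67
tool_pos: [0.4581, 0.1713, 0.2229]
tcp_rot: [[0.934, 0.356, 0.001], [0.356, -0.934, 0.0], [0.001, 0.0, -1.0]]
ft_force: [0.4, -0.6, 0.3]
grip_width: 0.075
grip_force: 0.0
t: 3.08
tool_pos: [0.5078, 0.3262, 0.2208]
tcp_rot: [[0.997, -0.081, -0.001], [-0.081, -0.997, 0.002], [-0.001, -0.002, -1.0]]
ft_force: [-0.4, -0.8, -0.6]
grip_width: 0.0751
grip_force: 0.0
```

```bash
python3 -m inch '[[0.001, 0.001, 0.03, 0], [0.002, 0.001, 0.07, 0], [0.002, 0.001, 0.11, 0], [0.002, 0.001, 0.14, 0], [0.002, 0.001, 0.15, 0]]'
python3 -m inch '[[0, 0, 0.02, 0], [0, 0, 0.035, 0], [0, 0, 0.044, 0], [0, 0, 0.047, 0], [0, 0, 0.047, 0]]'
python3 -c "
from station import *;o=get_obs();print(o['tool_pos'],o['ft_force'])"
```

```text
t: 3.5
tool_pos: [0.5052, 0.3173, 0.0667]
tcp_rot: [[0.997, -0.076, -0.008], [-0.076, -0.997, -0.004], [-0.008, 0.005, -1.0]]
ft_force: [-1.4, -0.3, -0.4]
grip_width: 0.0754
grip_force: 0.0
t: 3.92
tool_pos: [0.5093, 0.3193, 0.0259]
tcp_rot: [[0.997, -0.076, -0.0], [-0.076, -0.997, -0.0], [-0.0, 0.0, -1.0]]
ft_force: [-0.5, -0.1, 0.4]
grip_width: 0.0748
grip_force: 0.0
[0.50926172 0.31927413 0.02585548] [-0.49234561 -0.12039311  0.35769261]
```

```bash
python3 -m inch '[[0, -0.003, 0.001, 0], [0, -0.006, 0.003, 0], [0, -0.006, 0.003, 0]]'
python3 -m inch '[[0, 0, 0, 0], [0, 0, 0, 0], [0, 0, 0, 0], [0, 0, 0, 0], [0, 0, 0, 0]]' .04 20
python3 -m inch '[[0, 0, 0, 0], [0, 0, 0, 0], [0, 0, 0, 0]]'
python3 -m inch '[[0, 0, -0.01, 0], [0, 0, -0.03, 0], [0, 0, -0.04, 0], [0, 0, -0.04, 0], [0, 0, -0.04, 0]]'
```

```text
t: 4.17
tool_pos: [0.5103, 0.3262, 0.0236]
tcp_rot: [[0.997, -0.076, 0.002], [-0.076, -0.997, 0.001], [0.002, -0.001, -1.0]]
ft_force: [-0.3, -0.3, 0.2]
grip_width: 0.075
grip_force: 0.0
t: 4.58
tool_pos: [0.5095, 0.3252, 0.0226]
tcp_rot: [[0.997, -0.076, -0.0], [-0.076, -0.997, 0.0], [-0.0, -0.0, -1.0]]
ft_force: [0.3, -0.2, -0.5]
grip_width: 0.0497
grip_force: 0.0
t: 4.83
tool_pos: [0.5096, 0.3252, 0.0226]
tcp_rot: [[0.997, -0.076, 0.0], [-0.076, -0.997, -0.0], [0.0, 0.0, -1.0]]
ft_force: [-0.3, -0.4, 0.9]
grip_width: 0.0475
grip_force: 20.0
t: 5.25
tool_pos: [0.5103, 0.3257, 0.0636]
tcp_rot: [[0.997, -0.076, 0.002], [-0.076, -0.997, 0.001], [0.002, -0.001, -1.0]]
ft_force: [0.2, -0.9, -2.3]
grip_width: 0.048
grip_force: 20.0
```

```bash
python3 -m inch '[[0, 0, -0.03, -2], [0, 0, -0.07, -4], [0, 0, -0.11, -6], [0, 0, -0.145, -6.9], [0, 0, -0.175, -6.9]]'
python3 -m inch '[[0, 0, 0, 0], [0, 0, 0, 0]]'
```

```text
t: 5.67
tool_pos: [0.5096, 0.3253, 0.2394]
tcp_rot: [[0.999, 0.045, 0.001], [0.045, -0.999, 0.0], [0.001, -0.0, -1.0]]
ft_force: [-0.4, -0.3, -2.2]
grip_width: 0.0478
grip_force: 20.0
t: 5.83
tool_pos: [0.5105, 0.3258, 0.2393]
tcp_rot: [[0.999, 0.044, 0.003], [0.044, -0.999, 0.002], [0.004, -0.001, -1.0]]
ft_force: [0.3, -0.9, -2.5]
grip_width: 0.0477
grip_force: 20.0
```

```bash
python3 -m inch '[[0, 0.03, 0, 0], [0, 0.07, 0, 0], [-0.001, 0.11, 0, 0], [-0.002, 0.15, 0, 0], [-0.002, 0.19, 0, 0]]'
python3 -m inch '[[0, 0.04, 0, 0], [0, 0.08, 0, 0], [-0.001, 0.12, 0, 0], [-0.002, 0.15, 0, 0], [-0.002, 0.168, 0, 0]]'
python3 -m inch '[[0, 0, 0.01, 0], [0, 0, 0.025, 0], [0, 0, 0.038, 0], [0, 0, 0.04, 0], [0, 0, 0.04, 0]]'
python3 -m inch '[[0, 0, 0, 0], [0, 0, 0, 0], [0, 0, 0, 0]]'
cat > st.py <<'E'
from fit import *
import sys
P0=(.51415,-.00335,np.radians(2.53))
def stand_xy(w):
    d=np.array(w[:2])-P0[:2];c,s=np.cos(P0[2]),np.sin(P0[2]);return np.r_[c*d[0]+s*d[1],-s*d[0]+c*d[1],w[2]]*1000
if __name__=="__main__":
    o=get_obs();R=o["tcp_rot"];print("TCP in stand mm",stand_xy(o["tool_pos"]).round(2),"yaw",np.degrees(np.arctan2(R[1,0],R[0,0])).round(2),"F",o["ft_force"].round(1),"M",o["moment"].round(2),o["t"])
E
python3 st.py
python3 - <<'E'
from st import *
S=get_image("side")
ds=outline_of("side","tray");print([(d["p"],d["box"]) for d in ds])
# expected silhouette of the held tray
o=get_obs();w=o["tool_pos"];R=o["tcp_rot"];a=np.arctan2(R[1,0],R[0,0])
cr=S["frame"][60:260,180:420,::-1];k=3
cr=cv2.resize(cr,None,fx=k,fy=k,interpolation=cv2.INTER_CUBIC)
for b in TRAY:
    P=pose(w[0]-.001*np.cos(a),w[1]-.001*np.sin(a),a,b+[0,0,w[2]-.0226])
    cv2.polylines(cr,[cv2.convexHull(((proj(S,P)+.5-[180,60])*k).astype(np.int32))],True,(0,0,255),1)
cv2.imwrite("pics/held.png",cr)
E
```

```text
t: 6.25
tool_pos: [0.5139, 0.1337, 0.2342]
tcp_rot: [[0.999, 0.045, -0.005], [0.045, -0.999, -0.001], [-0.005, 0.0, -1.0]]
ft_force: [1.2, -0.2, -2.0]
grip_width: 0.0479
grip_force: 20.0
t: 6.67
tool_pos: [0.5196, -0.0356, 0.2344]
tcp_rot: [[0.999, 0.042, -0.005], [0.042, -0.999, -0.0], [-0.005, -0.0, -1.0]]
ft_force: [1.0, -0.1, -1.6]
grip_width: 0.0476
grip_force: 20.0
t: 7.08
tool_pos: [0.5194, -0.0314, 0.1942]
tcp_rot: [[0.999, 0.045, -0.006], [0.045, -0.999, 0.002], [-0.006, -0.002, -1.0]]
ft_force: [0.9, 0.2, -1.3]
grip_width: 0.0482
grip_force: 20.0
t: 7.33
tool_pos: [0.5219, -0.0323, 0.1983]
tcp_rot: [[0.999, 0.045, 0.001], [0.045, -0.999, -0.0], [0.001, 0.0, -1.0]]
ft_force: [-0.1, 0.6, -1.6]
grip_width: 0.0478
grip_force: 20.0
TCP in stand mm [  6.51 -29.25 198.3 ] yaw 2.58 F [-0.1  0.6 -1.6] M [ 0.01  0.01 -0.06] 7.3333
[(0.8, [307.7, 122.6, 43.9, 51.8]), (0.69, [220.7, 257.9, 59.5, 46.1]), (0.6, [372.6, 220.4, 11.8, 16.0])]
```

View pics/held.png

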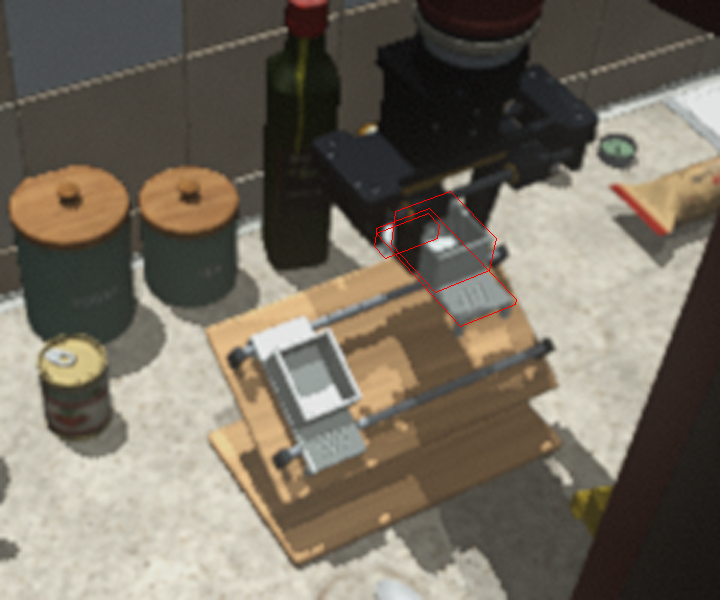

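The held tray matches its overlay at about side (330,150). It lies level above the free part of the bars, and the neighbour is at side (282,185). Now lowering by feel.

```bash
python3 -m inch '[[0.001, 0, 0.008, 0], [0.001, 0, 0.018, 0], [0.001, 0, 0.026, 0], [0.001, 0, 0.03, 0], [0.001, 0, 0.03, 0]]'; 
python3 -m inch '[[0, 0, 0.001, 0], [0, 0, 0.002, 0], [0, 0, 0.003, 0]]' | grep -E "tool_pos|ft"
python3 -m inch '[[0, 0, 0.001, 0], [0, 0, 0.002, 0], [0, 0, 0.003, 0]]' | grep -E "tool_pos|ft"
python3 st.py
```

```text
t: 7.85
tool_pos: [0.5211, -0.0323, 0.1654]
tcp_rot: [[0.999, 0.044, -0.004], [0.044, -0.999, 0.001], [-0.003, -0.001, -1.0]]
ft_force: [0.1, -0.8, -1.4]
grip_width: 0.0476
grip_force: 20.0
tool_pos: [0.5228, -0.0326, 0.1649]
ft_force: [-0.1, 0.1, 0.0]
tool_pos: [0.5226, -0.0325, 0.1617]
ft_force: [-0.0, 0.4, -1.5]
TCP in stand mm [  7.12 -29.54 161.66] yaw 2.54 F [-0.   0.4 -1.5] M [0.03 0.02 0.08] 8.35
```

```bash
python3 -m inch '[[0, 0, 0.001, 0], [0, 0, 0.002, 0], [0, 0, 0.003, 0]]' | grep -E "tool_pos|ft"
python3 -m inch '[[0, 0, 0.001, 0], [0, 0, 0.002, 0], [0, 0, 0.003, 0]]' | grep -E "tool_pos|ft"
python3 -m inch '[[0, 0, 0.001, 0], [0, 0, 0.002, 0], [0, 0, 0.002, 0]]' | grep -E "tool_pos|ft"
python3 st.py
```

```text
tool_pos: [0.5225, -0.0325, 0.1585]
ft_force: [-0.8, 0.4, -1.5]
tool_pos: [0.5224, -0.0325, 0.1554]
ft_force: [-0.7, 0.3, -1.4]
tool_pos: [0.5223, -0.0325, 0.1532]
ft_force: [-0.2, -0.5, -1.7]
TCP in stand mm [  6.84 -29.46 153.24] yaw 2.54 F [-0.2 -0.5 -1.7] M [ 0.06 -0.02  0.05] 9.1
```

```bash
for i in 1; do python3 -m inch '[[0, 0, 0.001, 0], [0, 0, 0.0015, 0], [0, 0, 0.0015, 0]]' | grep -E "tool_pos|ft"
python3 -m inch '[[0, 0, 0.001, 0], [0, 0, 0.001, 0]]' | grep -E "tool_pos|ft"
python3 -m inch '[[0, 0, 0.001, 0], [0, 0, 0.001, 0]]' | grep -E "tool_pos|ft"; done
python3 st.py
```

```text
tool_pos: [0.5224, -0.0325, 0.1519]
ft_force: [0.1, -0.7, -1.6]
tool_pos: [0.5224, -0.0325, 0.1509]
ft_force: [-0.1, -0.2, -1.0]
tool_pos: [0.5223, -0.0325, 0.1499]
ft_force: [0.3, 0.2, -1.3]
TCP in stand mm [  6.9  -29.45 149.86] yaw 2.55 F [ 0.3  0.2 -1.3] M [ 0.    0.01 -0.02] 9.6833
```

```bash
python3 -m inch '[[0, 0, 0.0005, 0], [0, 0, 0.001, 0]]' | grep -E "tool_pos|ft"
python3 -m inch '[[0, 0, 0.0005, 0], [0, 0, 0.001, 0]]' | grep -E "tool_pos|ft"
python3 st.py
```

```text
tool_pos: [0.5225, -0.0325, 0.1495]
ft_force: [-2.9, 0.4, 5.1]
tool_pos: [0.5225, -0.0325, 0.1494]
ft_force: [-6.7, 1.2, 11.2]
TCP in stand mm [  7.02 -29.51 149.42] yaw 2.55 F [-6.7  1.2 11.2] M [0.23 1.04 0.02] 10.0167
```

The reaction points along the panel normal (-0.5, +0.87), so the lip's end is touching the panel. That means it is slightly too far uphill. I'll ease up, draw back 2.5 mm and lower again.

```bash
python3 -m inch '[[0, 0, -0.0015, 0], [0, 0, -0.002, 0], [-0.001, 0, -0.002, 0], [-0.0025, 0, -0.002, 0], [-0.0025, 0, -0.002, 0]]' | grep -E "tool_pos|ft"
python3 -m inch '[[0, 0, 0.001, 0], [0, 0, 0.001, 0]]' | grep -E "tool_pos|ft"
python3 -m inch '[[0, 0, 0.0005, 0], [0, 0, 0.0008, 0]]' | grep -E "tool_pos|ft"
python3 st.py
```

```text
tool_pos: [0.5195, -0.0326, 0.1497]
ft_force: [-0.0, -0.0, -1.4]
tool_pos: [0.5198, -0.0326, 0.1495]
ft_force: [-2.5, 1.6, 2.4]
tool_pos: [0.5198, -0.0326, 0.1493]
ft_force: [-6.3, 0.3, 11.2]
TCP in stand mm [  4.38 -29.51 149.33] yaw 2.55 F [-6.3  0.3 11.2] M [0.17 0.97 0.06] 10.7667
```

The height is the same after drawing back 2.6 mm, so the plate is resting on the bar (h≈+0.3 mm, agreeing with vision) and the x force comes from friction and arm compliance. I'll ease off and draw back downhill.

```bash
python3 -m inch '[[0, 0, -0.001, 0], [0, 0, -0.002, 0], [0, 0, -0.002, 0]]' | grep -E "tool_pos|ft"
python3 -m inch '[[-0.0015, 0, 0, 0], [-0.003, 0, 0, 0], [-0.003, 0, 0, 0]]' | grep -E "tool_pos|ft"
python3 -m inch '[[-0.0015, 0, 0, 0], [-0.003, 0, 0, 0], [-0.003, 0, 0, 0]]' | grep -E "tool_pos|ft"
python3 st.py
```

```text
tool_pos: [0.52, -0.0326, 0.1501]
ft_force: [0.4, -0.1, -1.4]
tool_pos: [0.5165, -0.0327, 0.1498]
ft_force: [0.4, -0.1, -2.0]
tool_pos: [0.5136, -0.0329, 0.1501]
ft_force: [0.0, -0.7, -0.5]
TCP in stand mm [ -1.84 -29.48 150.14] yaw 2.54 F [ 0.  -0.7 -0.5] M [ 0.06  0.05 -0.05] 11.5167
```

```bash
for k in 1; do python3 -m inch '[[-0.001, 0, 0, 0], [-0.0015, 0, 0, 0], [-0.0015, 0, 0, 0]]' | grep -E "tool_pos|ft"
python3 -m inch '[[-0.0005, 0, 0, 0], [-0.001, 0, 0, 0], [-0.001, 0, 0, 0]]' | grep -E "tool_pos|ft"
python3 -m inch '[[-0.0005, 0, 0, 0], [-0.001, 0, 0, 0], [-0.001, 0, 0, 0]]' | grep -E "tool_pos|ft"; done
python3 st.py
```

```text
tool_pos: [0.5124, -0.033, 0.1503]
ft_force: [-0.0, 0.4, -0.1]
tool_pos: [0.5114, -0.033, 0.1502]
ft_force: [-0.2, 0.4, -1.2]
tool_pos: [0.5103, -0.033, 0.1502]
ft_force: [0.2, -0.1, -1.4]
TCP in stand mm [ -5.11 -29.49 150.23] yaw 2.54 F [ 0.2 -0.1 -1.4] M [0.02 0.01 0.02] 12.2667
```

```bash
for k in 1; do python3 -m inch '[[-0.0005, 0, 0, 0], [-0.001, 0, 0, 0], [-0.001, 0, 0, 0]]' | grep -E "tool_pos|ft"
python3 -m inch '[[-0.0005, 0, 0, 0], [-0.001, 0, 0, 0], [-0.001, 0, 0, 0]]' | grep -E "tool_pos|ft"; done
python3 st.py
```

```text
tool_pos: [0.5098, -0.033, 0.1503]
ft_force: [2.9, 0.0, -2.6]
tool_pos: [0.5098, -0.0331, 0.1505]
ft_force: [8.2, 0.7, -5.6]
TCP in stand mm [ -5.69 -29.52 150.46] yaw 2.54 F [ 8.2  0.7 -5.6] M [ 0.05 -1.13  0.03] 12.7667
```

End wall met at TCP stand x = -5.7 (predicted about -5.2), so the hook is home. I'll ease off, lighten the grip so the tray can pivot between the pads, and follow the arc about the bar.

```bash
python3 -m inch '[[0.001, 0, 0.0003, 0], [0.0015, 0, 0.0005, 0], [0.0015, 0, 0.0005, 0], [0.0015, 0, 0.0005, 0]]' - 6 | grep -E "tool_pos|ft|grip"
python3 -m inch '[[-0.001, 0, 0.0012, 0], [-0.002, 0, 0.0025, 0], [-0.0026, 0, 0.0037, 0], [-0.0026, 0, 0.0037, 0]]' | grep -E "tool_pos|ft|grip"
python3 st.py
```

```text
tool_pos: [0.5098, -0.0331, 0.1498]
ft_force: [1.2, -0.7, -1.2]
grip_width: 0.0479
grip_force: 6.0
tool_pos: [0.5073, -0.0332, 0.1458]
ft_force: [2.8, 0.4, -2.1]
grip_width: 0.0478
grip_force: 6.0
TCP in stand mm [ -8.16 -29.53 145.85] yaw 2.54 F [ 2.8  0.4 -2.1] M [ 0.08 -0.35  0.05] 13.4333
```

Light forces, so I'll continue the arc to about 20°.

```bash
python3 -m inch '[[-0.001, 0, 0.002, 0], [-0.0023, 0, 0.0039, 0], [-0.0023, 0, 0.0039, 0]]' | grep -E "ft|tool"
python3 -m inch '[[-0.001, 0, 0.002, 0], [-0.002, 0, 0.0041, 0], [-0.002, 0, 0.0041, 0]]' | grep -E "ft|tool"
python3 -m inch '[[-0.001, 0, 0.002, 0], [-0.0016, 0, 0.0042, 0], [-0.0016, 0, 0.0042, 0]]' | grep -E "ft|tool"
python3 st.py
python3 - <<'E'
from st import *
S=get_image("side");T=get_image("top")
k=3;a=cv2.resize(S["frame"][70:230,240:400,::-1],(400,400),interpolation=cv2.INTER_CUBIC)
b=cv2.resize(T["frame"][130:250,240:360,::-1],(400,400),interpolation=cv2.INTER_CUBIC)
cv2.imwrite("pics/arc.png",np.hstack([a,b]))
E
```

```text
tool_pos: [0.505, -0.0333, 0.1418]
ft_force: [4.2, -1.5, -2.1]
tool_pos: [0.503, -0.0334, 0.1377]
ft_force: [3.4, 0.0, -1.5]
tool_pos: [0.5014, -0.0335, 0.1335]
ft_force: [4.3, -1.1, -2.1]
TCP in stand mm [-14.09 -29.51 133.49] yaw 2.54 F [ 4.3 -1.1 -2.1] M [-0.03 -0.69  0.02] 14.1833
```

View pics/arc.png

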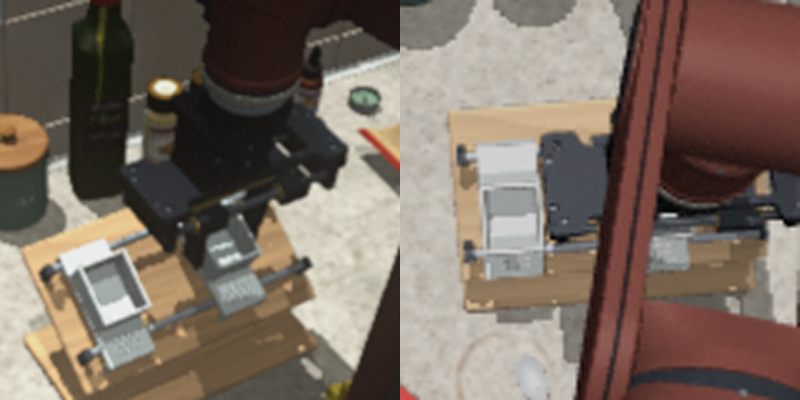

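The tray pivoted as intended: its foot is at side ≈ (334,186), just above the lower bar. Continuing in small steps until the nose touches.

```bash
python3 -m inch '[[0, 0, 0.001, 0], [-0.0005, 0, 0.0017, 0], [-0.0005, 0, 0.0017, 0]]' | grep -E "ft|tool"
python3 -m inch '[[0, 0, 0.001, 0], [-0.0005, 0, 0.0017, 0], [-0.0005, 0, 0.0017, 0]]' | grep -E "ft|tool"
python3 st.py
```

```text
tool_pos: [0.501, -0.0335, 0.1321]
ft_force: [3.1, 0.3, -1.7]
tool_pos: [0.501, -0.0335, 0.1317]
ft_force: [1.7, 0.0, 6.1]
TCP in stand mm [-14.47 -29.55 131.66] yaw 2.55 F [1.7 0.  6.1] M [ 0.11 -0.12  0.04] 14.7833
```

The nose is resting on the lower bar (Fz +6 N). I'll ease off, open just enough, and lift clear.

```bash
python3 -m inch '[[0, 0, -0.001, 0], [0, 0, -0.001, 0]]' | grep -E "ft|tool"
python3 -m inch '[[0, 0, 0, 0], [0, 0, 0, 0], [0, 0, 0, 0], [0, 0, 0, 0]]' .062 | grep -E "ft|tool|grip"
python3 -m inch '[[0, 0, -0.005, 0], [0, 0, -0.02, 0], [0, 0, -0.04, 0], [0, 0, -0.06, 0], [0, 0, -0.062, 0]]' | grep -E "ft|tool"
python3 -m inch '[[-0.015, 0, 0, 0], [-0.03, 0, 0, 0], [-0.043, 0, 0, 0], [-0.043, 0, 0, 0], [-0.043, 0, 0, 0]]' 0 10 | grep -E "ft|tool|grip"
python3 st.py
python3 - <<'E'
from st import *
S=get_image("side");cv2.imwrite("pics/rel.png",cv2.resize(S["frame"][90:240,230:400,::-1],(680,600),interpolation=cv2.INTER_CUBIC))
E
```

```text
tool_pos: [0.5009, -0.0335, 0.1319]
ft_force: [4.3, 0.8, 2.9]
tool_pos: [0.4996, -0.0334, 0.1308]
ft_force: [-0.4, -0.3, 0.0]
grip_width: 0.0606
grip_force: 0.0
tool_pos: [0.5026, -0.034, 0.1977]
ft_force: [0.4, -0.2, 1.4]
tool_pos: [0.4573, -0.0354, 0.1932]
ft_force: [-0.7, 0.1, 0.6]
grip_width: 0.0365
grip_force: 0.0
TCP in stand mm [-58.23 -29.5  193.17] yaw 2.52 F [-0.7  0.1  0.6] M [ 0.02 -0.05 -0.01] 16.1167
```

View pics/rel.png

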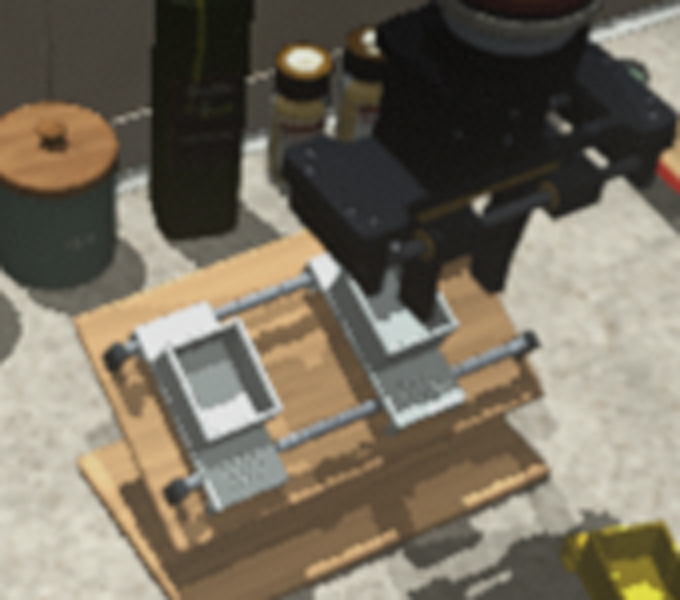

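The tray stays hooked on the upper bar at side (312,160), with its foot resting on the lower bar at about side (335,188) and not yet snapped. I'll close the fingers and lower onto the thumb pad.

```bash
python3 -m inch '[[0, 0, 0, 0], [0, 0, 0, 0], [0, 0, 0, 0], [0, 0, 0, 0], [0, 0, 0, 0]]' 0 10 | grep -E "grip"; python3 st.py
python3 -m inch '[[0, 0, 0.02, 0], [0, 0, 0.045, 0], [0, 0, 0.065, 0], [0, 0, 0.07, 0], [0, 0, 0.07, 0]]' | grep -E "ft|tool|grip"
python3 -m inch '[[0, 0, 0.002, 0], [0, 0, 0.004, 0], [0, 0, 0.004, 0]]' | grep -E "ft|tool|grip"
python3 st.py
```

```text
grip_width: 0.003
grip_force: 0.0
TCP in stand mm [-57.86 -29.48 193.34] yaw 2.55 F [0.7 0.7 0.6] M [ 0.05  0.02 -0.03] 16.5833
tool_pos: [0.4561, -0.035, 0.1218]
ft_force: [-0.7, 0.3, 0.5]
grip_width: 0.0005
grip_force: 0.0
tool_pos: [0.4583, -0.0356, 0.1205]
ft_force: [0.7, -0.0, 0.5]
grip_width: 0.0002
grip_force: 0.0
TCP in stand mm [-57.19 -29.74 120.45] yaw 2.55 F [ 0.7 -0.   0.5] M [ 0.01  0.01 -0.02] 17.25
```

```bash
python3 -m inch '[[0, 0, 0.002, 0], [0, 0, 0.004, 0], [0, 0, 0.004, 0]]' | grep -E "ft|tool"
python3 -m inch '[[0, 0, 0.001, 0], [0, 0, 0.002, 0], [0, 0, 0.002, 0]]' | grep -E "ft|tool"
python3 -m inch '[[0, 0, 0.001, 0], [0, 0, 0.002, 0], [0, 0, 0.002, 0]]' | grep -E "ft|tool"
python3 st.py
```

```text
tool_pos: [0.4575, -0.0354, 0.1154]
ft_force: [-0.7, 0.2, -0.1]
tool_pos: [0.4574, -0.0353, 0.1133]
ft_force: [1.1, 0.7, -0.3]
tool_pos: [0.4577, -0.0354, 0.1115]
ft_force: [-0.4, 0.3, 1.6]
TCP in stand mm [-57.86 -29.55 111.48] yaw 2.54 F [-0.4  0.3  1.6] M [ 0.01  0.07 -0.04] 18.0
```

Touch at 111.5 mm (predicted 111.7). Now pressing in small steps.

```bash
python3 -m inch '[[0, 0, 0.001, 0], [0, 0, 0.002, 0], [0, 0, 0.002, 0]]' | grep -E "ft|tool"
python3 -m inch '[[0, 0, 0.0005, 0], [0, 0, 0.001, 0], [0, 0, 0.001, 0]]' | grep -E "ft|tool"
python3 -m inch '[[0, 0, 0.0005, 0], [0, 0, 0.001, 0], [0, 0, 0.001, 0]]' | grep -E "ft|tool"
python3 st.py
```

```text
tool_pos: [0.458, -0.0355, 0.1102]
ft_force: [-1.8, 0.3, 5.2]
tool_pos: [0.4583, -0.0355, 0.1095]
ft_force: [-1.7, 0.5, 6.3]
tool_pos: [0.4585, -0.0355, 0.1085]
ft_force: [0.8, 0.3, 6.3]
TCP in stand mm [-57.03 -29.68 108.47] yaw 2.54 F [0.8 0.3 6.3] M [ 0.08 -0.02  0.05] 18.75
```

```bash
python3 -m inch '[[0, 0, 0.001, 0], [-0.0005, 0, 0.002, 0], [-0.0005, 0, 0.002, 0]]' | grep -E "ft|tool"
python3 -m inch '[[0, 0, 0.001, 0], [0, 0, 0.002, 0], [0, 0, 0.002, 0]]' | grep -E "ft|tool"
python3 -m inch '[[0, 0, 0.001, 0], [0, 0, 0.0015, 0], [0, 0, 0.0015, 0]]' | grep -E "ft|tool"
python3 st.py
```

```text
tool_pos: [0.4577, -0.0356, 0.1061]
ft_force: [0.7, -0.7, 3.0]
tool_pos: [0.4563, -0.0353, 0.1027]
ft_force: [-0.8, 0.2, -0.6]
tool_pos: [0.4565, -0.0353, 0.1014]
ft_force: [-0.6, 1.2, -0.1]
TCP in stand mm [-59.   -29.38 101.38] yaw 2.54 F [-0.6  1.2 -0.1] M [ 0.08  0.01 -0.03] 19.5
```

The force fell to zero, so the clip snapped. I'll lower on to feel the stop at about 98 mm.

```bash
python3 -m inch '[[0, 0, 0.001, 0], [0, 0, 0.002, 0], [0, 0, 0.002, 0]]' | grep -E "ft|tool"
python3 -m inch '[[0, 0, 0.001, 0], [0, 0, 0.0015, 0], [0, 0, 0.0015, 0]]' | grep -E "ft|tool"
python3 -m inch '[[0, 0, 0.0005, 0], [0, 0, 0.001, 0], [0, 0, 0.001, 0]]' | grep -E "ft|tool"
python3 st.py
```

```text
tool_pos: [0.4568, -0.0354, 0.0997]
ft_force: [0.4, 0.4, 0.3]
tool_pos: [0.4572, -0.0354, 0.0989]
ft_force: [-1.4, 1.7, 4.0]
tool_pos: [0.4574, -0.0355, 0.0985]
ft_force: [-3.2, -0.3, 9.8]
TCP in stand mm [-58.16 -29.57  98.52] yaw 2.55 F [-3.2 -0.3  9.8] M [ 0.14  0.61 -0.05] 20.25
```

Firm stop at 98.9 mm (predicted 98.7). Lifting away and checking.

```bash
python3 -m inch '[[0, 0, -0.005, 0], [0, 0, -0.02, 0], [0, 0, -0.05, 0], [0, 0, -0.09, 0], [0, 0, -0.12, 0]]' | grep -E "ft|tool"
python3 -m inch '[[-0.01, 0.03, 0, 0], [-0.03, 0.06, 0, 0], [-0.05, 0.1, 0, 0], [-0.06, 0.13, 0, 0], [-0.06, 0.13, 0, 0]]' | grep -E "ft|tool"
python3 -m inch '[[0, 0.03, 0, 0], [0, 0.07, 0, 0], [0, 0.1, 0, 0], [0, 0.12, 0, 0], [0, 0.12, 0, 0]]' | grep -E "ft|tool"
python3 - <<'E'
from st import *
S=get_image("side");x0,y0,w,h,k=235,110,140,120,5
cr=cv2.resize(S["frame"][y0:y0+h,x0:x0+w,::-1],None,fx=k,fy=k,interpolation=cv2.INTER_CUBIC)
th=np.radians(30);c,s=np.cos(th),np.sin(th)
for b in TRAY[:2]:
    d=b*1000-[42,0,9.5];P=np.c_[35.3+c*d[:,0]-s*d[:,2],d[:,1]-29.5,136.4+s*d[:,0]+c*d[:,2]]/1000
    cv2.polylines(cr,[cv2.convexHull(((proj(S,pose(*P0,P))+.5-[x0,y0])*k).astype(np.int32))],True,(0,0,255),1)
cv2.imwrite("pics/end.png",cr);print(get_obs()["ft_force"],get_obs()["t"])
E
```

```text
tool_pos: [0.4571, -0.0354, 0.2197]
ft_force: [0.4, 0.1, 0.8]
tool_pos: [0.4011, -0.1728, 0.2178]
ft_force: [0.6, -0.1, -0.2]
tool_pos: [0.4082, -0.2909, 0.2173]
ft_force: [-0.9, 0.2, -0.4]
[0.10512675 0.77760377 0.35567413] 21.55
```

View pics/end.png

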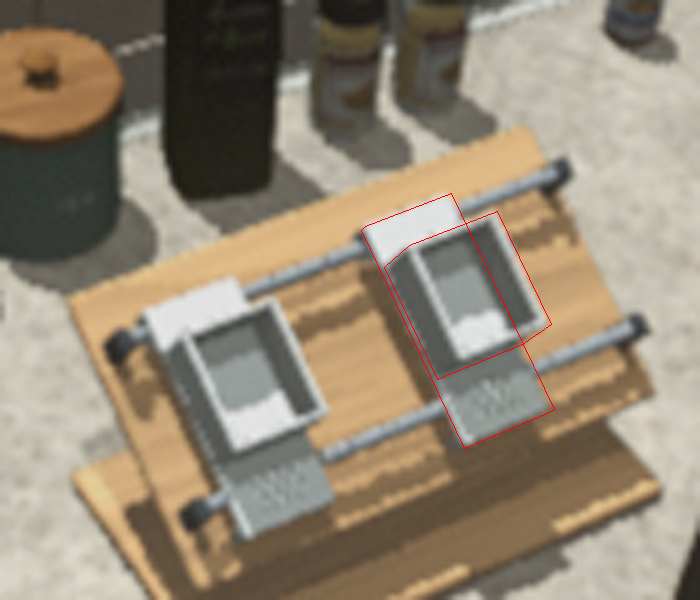

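The picture shows the tray, at about side (327,175), lying flat on both bars like its neighbour and matching the fully seated model. The robot is clear, so I'm handing in.

```bash
python3 -c "
from station import *
print(sign_off())"
```

```text
the job is handed in; nothing more can be done
None
```

The tray is hooked behind the upper bar and its foot clip has snapped behind the lower bar; it lies flat like its neighbour, it is released, the mug and tin were left alone, and the job was handed in at about 21.6 s.

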